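# Close up the row of jars on the filler's loading tray

## Task

Four squat jars belong in one row on the steel loading tray, but two of them still stand loose in front of it. With the fingertips, push the two loose jars along the tray into line, without gripping, lifting or tipping them, so that all four stand close up one against the next, each against the white guide rail, with the row still up against the end stop. Push gently, leave the tall bottle, the steel cup and the tub of lids where they are, and finish with the hand clear of everything.

Things in the scene. Friction and masses are not known exactly. Their poses are not given: they have to be found in the camera images.
- tray: flat stainless loading tray, 240 mm (its x, -0.12 to 0.12) by 600 mm (its y, -0.35 to 0.25), fixed, top face 12 mm above the counter. Origin on its underside, x away from the robot, y to the robot's left, z up; turned up to 0.2 rad. Near side and right end have no edge. Axes of the four jars in a closed row, in the tray's frame: x = 0.057 and y = 0.167, 0.101, 0.035, -0.031.
- rail_face (a point): point on the front face of the guide rail, at tray x = 0.090, y = 0, 40 mm above the counter; axes as the tray's. The rail is a rigid white strip along the tray's far side (tray y from -0.31 to 0.23), its flat face towards the robot, 30 to 50 mm above the counter; its steel posts rise to 70 mm
- stop_face (a point): point on the face of the end stop, at tray x = 0.057, y = 0.200, 32 mm above the counter; axes as the tray's. The stop is a rigid white pad on a steel angle at the tray's left end, its flat face to the right (towards -y), 75 mm wide, its top 56 mm above the counter
- jar_first: squat tan jar, white screw lid, 66 mm in diameter, 62 mm high, about 0.2 kg; origin at the centre of its underside. Already in line: against the rail and the end stop (leftmost place of the row).
- jar_second: squat tan jar, white screw lid, 66 mm in diameter, 62 mm high, about 0.2 kg; origin at the centre of its underside. Already in line: against the rail and the first jar. Starts within 1 mm of touching.
- jar_loose_1: squat tan jar, white screw lid, 66 mm in diameter, 62 mm high, about 0.2 kg; origin at the centre of its underside. Loose, on the tray in front of the row and right of its end, off the rail. Pushed low (below 35 mm over the tray) it slides without tipping, at 1 to 3 N; a lone fingertip slips off its round side, two some 35 mm apart cradle it. The two loose jars are alike: either may take either place.
- jar_loose_2: squat tan jar, white screw lid, 66 mm in diameter, 62 mm high, about 0.2 kg; origin at the centre of its underside. Loose, on the tray in front of the row and right of its end, off the rail. Pushed low (below 35 mm over the tray) it slides without tipping, at 1 to 3 N; a lone fingertip slips off its round side, two some 35 mm apart cradle it. The two loose jars are alike: either may take either place.
- tall_bottle: bystander: tan bottle with a tapered neck and narrow white cap, 58 mm in diameter, 150 mm high, standing on the tray in front of the two jars already in line; origin at the centre of its underside
- steel_cup: bystander: open steel mug with a handle, 80 mm in diameter, 85 mm high, on the counter left of the tray; origin at the centre of its underside
- lid_tub: bystander: open whitish plastic tub of white lids, 170 by 120 by 55 mm, on the counter right of the tray; origin at the centre of its underside
Not all that is in view belongs to the job. Leave any black or red look-alike of the jar_second alone.

How it is judged:
By the outcome, as a careful person would: the job done as asked, in the order asked, and still so for the second after the job is handed in, with the robot touching nothing.
It also fails if it takes over 58 s, if anything falls off the work surface, if the arm or the gripper's body presses on something with over 40 N, if the wrist force passes 120 N, or if a joint passes its speed limit or range.

## Robot

A 7-joint arm with a two-finger parallel gripper is mounted at the origin on the work surface. World frame = base frame: x ahead of the robot, y to its left, z up, the work surface at z = 0. Lengths are in m, angles in rad, forces in N, time in s.
With the tool pointing down it reaches from about 0.4 to 0.75 m from the base axis. Payload 19.5 kg.
Tool frame: the origin (TCP) lies between the finger pads; the fingertips stand arm.tip_extent ahead of it and the grasp point (between the pads) lies 3 mm ahead of it (arm.tip_extent is the distance from the TCP to the fingertips, in m); y points along the fingers, z is the direction in which the jaws open and shut, and the axes are right-handed (so a half turn about y gives the same grasp; the last joint's range is limited). The gripper opens to 85 mm and grips with 20 to 120 N. Pads are 22 mm wide; open, the fingers measure 114 mm over their backs; the gripper's body (76 mm by 85 mm) begins 54 mm behind the grasp point. The pads swing forward as they close: fully open they stand 13 mm farther back than shut.
Start: joints at [1.138, 0.707, -0.028, 1.485, 0.022, 0.951, -0.075], TCP at [0.219, -0.532, 0.253] pointing down, gripper open.
Joint ranges: [-2.71, 2.71], [-0.32, 2.16], [-1.57, 1.52], [0, 2.45], [-1.46, 4.6], [0, 2.02], [-2.83, 2.83]. Speed limits (rad/s): [1.89, 1.89, 2.57, 2.57, 3.01, 3.01, 3.01].

## Interface

Orientations are given as a 3x3 rotation matrix whose columns are the frame's x, y, z axes.
In Python, from bench import arm gives the robot as it stands.
- The arm moves only by the tool drive_tool, never from a script. Its argument "motion" is a list that holds one entry, the list of rows, each a list of 5 numbers: the shift along the tool's x, y, z in cm, then the turn about the tool's y in rad, then the finger opening in cm, from 0 to 8.54. In form: [[[dx, dy, dz, spin, gripper], ...]]. A call has 1 to 20 rows; each row shifts and turns the commanded pose from where the row before left it, along the tool's axes as they then stand; what a row does not reach is not made up. A row lasts 1/8 s, in which the tool goes at most 62.5 mm and 10.7 degrees, less where a joint would pass 70% of its speed; a pose out of reach is approached as far as the arm can. A call is refused whole if a number of a shift passes 6.25 or a number of a turn 0.188, either way. A call with a gripper value outside its range is refused whole. The fingers move at their own pace and stop on an object; "newtons" is the grip in N (left out, the last holds). Time passes only in rows, so rows that do not move let the fingers close. It gives the time, the measured TCP pose, the force and the opening at its end, in the units of the state.
- arm.read_state(): the state, without advancing time (a new reading comes with each control period).
- arm.read_camera(name): name is "side" or "top"; returns the picture (420x560x3 uint8, red, green, blue); there is no depth.
- arm.camera_model(name): a dict with "fx", "fy", "cx", "cy" (pixels), "distortion" ([k1, k2, p1, p2, k3] as OpenCV has them; the pictures are not rectified), "R" (3x3) and "t" (3): a world point X has camera coordinates R X + t. Camera axes: x right, y down, z forward; pixel columns grow to the right and rows downward; lengths in m; the calibration is good to about 2 mm. A picture is of the moment at which its call begins. camera_model takes no time and is no camera call.
- arm.hand_in(): hands the job in, once; it reports no verdict.
The state is a dict: "clock": time; "joint_positions": joint angles; "qd": joint speeds; "effort": joint torques, N m; "tool_pos": TCP position; "orientation": TCP orientation; "contact_force": force on the tool from outside, world axes, zero at the start; "torque": the same for the moment, N m; "grip_width": opening from 0.0 (shut) to 1.0 (fully open).
Only numpy, scipy, OpenCV 4.12 (cv2) and the standard library are available. Lean on these libraries where they do the work, as an engineer would, in place of code of your own. Each camera call takes 0.05 s, during which the arm holds its last target. There are 200 camera calls.

## Working session

There is one attempt and no reset: what is moved stays moved. The work goes in short steps, Python scripts to look and compute and a tool call to move; the robot and the scene stay as the last step left them, time stands still between calls to the robot, and variables do not carry over. Pictures are saved under pics/ and viewed, about 8 in all and at most 12, crops included, and the job is handed in when it is done.

Besides the shell and the picture viewer there is one more tool, called after "Request:" as name(argument=value, ...), one argument or row to a line, values as JSON. drive_tool: Moves the arm, as the interface text tells. Its arguments: {"type":"object","properties":{"motion":{"type":"array"},"newtons":{"type":"number"}},"required":["motion"]}

```bash
ls; mkdir -p pics
python3 - <<'E'
from bench import arm
import cv2,numpy as np
s=arm.read_state()
for k in s: print(k,np.round(s[k],3).tolist())
print(arm.tip_extent)
for n in("top","side"):
    cv2.imwrite(f"pics/{n}0.png",arm.read_camera(n)[:,:,::-1]); m=arm.camera_model(n)
    print(n,{k:np.round(v,3).tolist() for k,v in m.items()}, np.round(-m["R"].T@m["t"],3))
E
```

```text
pics
clock 0.0
joint_positions [1.138, 0.707, -0.028, 1.485, 0.022, 0.951, -0.076]
qd [-0.0, -0.0, 0.001, 0.0, -0.0, 0.001, -0.0]
effort [0.0, -88.323, 1.235, -23.617, 0.017, 0.007, -0.0]
tool_pos [0.219, -0.531, 0.253]
orientation [[-0.925, -0.0, 0.381], [-0.381, 0.001, -0.925], [-0.0, -1.0, -0.001]]
contact_force [0.0, -0.154, -0.499]
torque [0.014, 0.064, 0.055]
grip_width 0.999
0.022
top {'fx': 515.254, 'fy': 515.254, 'cx': 276.769, 'cy': 213.349, 'distortion': [-0.087, 0.0, 0.0, 0.0, 0.0], 'R': [[0.003, -1.0, 0.013], [-0.996, -0.004, -0.089], [0.089, -0.012, -0.996]], 't': [-0.001, 0.601, 1.762]} [0.442 0.023 1.808]
side {'fx': 500.894, 'fy': 500.894, 'cx': 284.662, 'cy': 210.432, 'distortion': [-0.113, 0.0, 0.0, 0.0, 0.0], 'R': [[0.924, -0.381, 0.016], [-0.254, -0.645, -0.721], [0.285, 0.662, -0.693]], 't': [-0.562, 0.209, 1.656]} [ 0.1   -1.176  1.307]
```

View pics/top0.png

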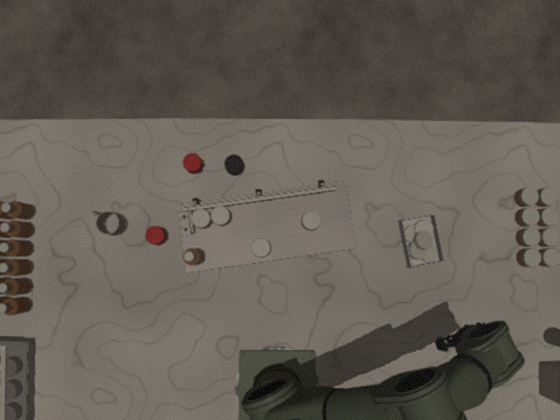

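View pics/side0.png

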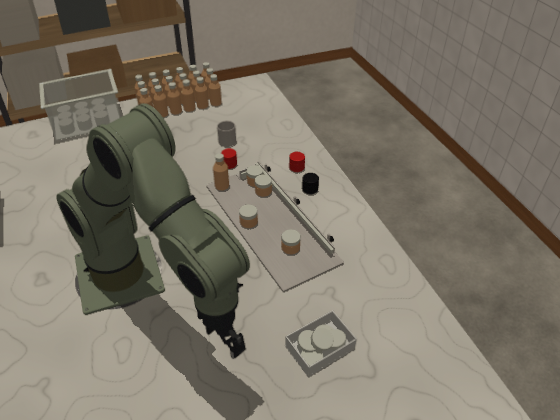

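The top view shows the row jars at about (201,218) and (220,215). The loose jars are at (261,247) and (311,220), and the bottle is at (192,256). The look-alikes are red at (193,162) and (156,235) and black at (234,164); these I leave alone. The tan jars with white lids on the tray fit the description. Next I measure and confirm in one enlarged crop.

```bash
cat > h.py <<'E'
from bench import arm
import cv2,numpy as np
def ray(n,uv,z):
    m=arm.camera_model(n);K=np.array([[m["fx"],0,m["cx"]],[0,m["fy"],m["cy"]],[0,0,1]])
    p=cv2.undistortPoints(np.array(uv,float).reshape(-1,1,2),K,np.array(m["distortion"]))[:,0]
    R=np.array(m["R"]);c=-R.T@np.array(m["t"]);d=np.c_[p,np.ones(len(p))]@R
    return c+d*((z-c[2])/d[:,2])[:,None]
def proj(n,X):
    m=arm.camera_model(n);K=np.array([[m["fx"],0,m["cx"]],[0,m["fy"],m["cy"]],[0,0,1]])
    return cv2.projectPoints(np.array(X,float).reshape(-1,3),cv2.Rodrigues(np.array(m["R"]))[0],np.array(m["t"]),K,np.array(m["distortion"]))[0][:,0]
def lids(im,n="top",x0=150,x1=380,y0=180,y1=290,thr=None):
    "bright low-saturation blobs (lid tops, z=.074) -> pixel, world, area"
    g=im.min(2).astype(np.uint8)[y0:y1,x0:x1]; thr=thr or 150
    N,L,S,C=cv2.connectedComponentsWithStats((g>thr).astype(np.uint8))
    return [(C[i]+[x0,y0],ray(n,[C[i]+[x0,y0]],.074)[0],S[i,4]) for i in range(1,N) if S[i,4]>25]
E
python3 - <<'E'
from h import *
im=cv2.imread("pics/top0.png")
for u,v in[(261,247),(311,220),(201,218),(290,225),(230,240),(340,190),(185,230),(150,260)]: print((u,v),im[v,u])
for t in(125,140,155):
  print(t,[(np.round(a,1).tolist(),np.round(b,3).tolist(),int(c)) for a,b,c in lids(im,thr=t)])
cv2.imwrite("pics/crop0.png",cv2.resize(im[175:285,170:370],None,fx=4,fy=4,interpolation=cv2.INTER_CUBIC))
E
```

```text
(261, 247) [116 128 133]
(311, 220) [116 128 132]
(201, 218) [119 129 135]
(290, 225) [106 114 121]
(230, 240) [114 119 127]
(340, 190) [ 98 107 113]
(185, 230) [67 70 76]
(150, 260) [ 98 106 116]
125 []
140 []
155 []
```

View pics/crop0.png

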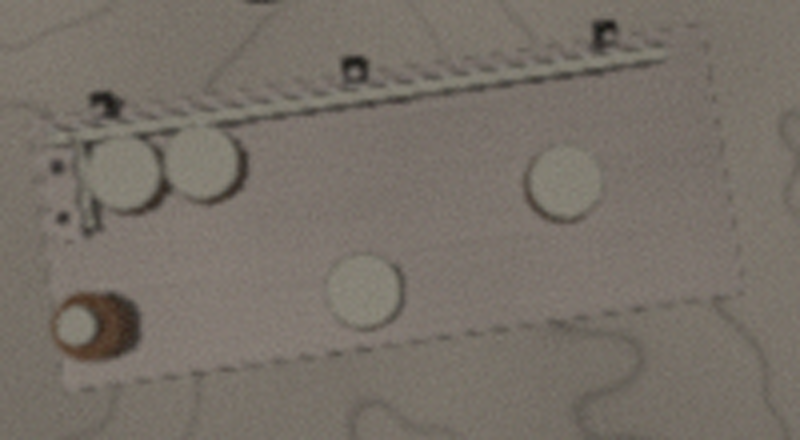

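Run:
```python
from h import *
cr=cv2.imread("pics/crop0.png"); g=cv2.GaussianBlur(cr,(0,0),3)
c=cv2.HoughCircles(cv2.cvtColor(g,6),cv2.HOUGH_GRADIENT,1,60,param1=40,param2=12,minRadius=33,maxRadius=43)[0]
full=lambda p:np.array(p,float)/4-.375+[170,175]
W=[]
for x,y,r in c: print((x,y,r),full([x,y]).round(1),ray("top",[full([x,y])],.074)[0].round(4))
cor=ray("top",full([[67,388],[740,297],[703,27],[42,125]]),.012); print(cor.round(3))
print("edge len",np.linalg.norm(np.diff(cor,axis=0),axis=1))
d=cor[0]-cor[1]; print("near yaw",np.arctan2(-d[0],d[1])); d=cor[3]-cor[2]; print("far yaw",np.arctan2(-d[0],d[1]))
r=ray("top",full([[95,133],[665,56]]),.05); d=r[0]-r[1]; print("rail",r.round(3),np.arctan2(-d[0],d[1]))
print("centre",cor.mean(0))
```

```text
(np.float32(206.5), np.float32(164.5), np.float32(41.3)) [221.2 215.8] [0.5877 0.189  0.074 ]
(np.float32(122.5), np.float32(172.5), np.float32(35.5)) [200.2 217.8] [0.5806 0.26   0.074 ]
(np.float32(104.5), np.float32(324.5), np.float32(34.6)) [195.8 255.8] [0.4526 0.2732 0.074 ]
(np.float32(363.5), np.float32(289.5), np.float32(34.4)) [260.5 247. ] [0.4829 0.0559 0.074 ]
(np.float32(565.5), np.float32(178.5), np.float32(36.2)) [311.  219.2] [ 0.5771 -0.1142  0.074 ]
[[ 0.398  0.314  0.012]
 [ 0.479 -0.272  0.012]
 [ 0.717 -0.241  0.012]
 [ 0.627  0.34   0.012]]
edge len [0.59118337 0.2398338  0.5879743 ]
near yaw 0.13722187589695536
far yaw 0.1527589896169027
rail [[ 0.616  0.287  0.05 ]
 [ 0.685 -0.202  0.05 ]] 0.13956313380542068
centre [0.55497958 0.03524081 0.012     ]
```

```bash
cat >> h.py <<'E'
def refine(im,guess):
    "lid centre (px,world) near each pixel guess: Otsu on green-ish brightness in a window, ellipse of largest blob"
    f=cv2.resize(im,None,fx=4,fy=4,interpolation=cv2.INTER_CUBIC).astype(np.float32); f=cv2.GaussianBlur(f,(0,0),3)
    s=2*f[:,:,1]-f[:,:,0]-f[:,:,2]+.25*f[:,:,1]
    out=[]
    for u,v in guess:
        U,V=int(4*u),int(4*v); w=s[V-52:V+52,U-52:U+52]
        b=cv2.normalize(w,None,0,255,32).astype(np.uint8); _,k=cv2.threshold(b,0,255,8)
        k=cv2.morphologyEx(k,cv2.MORPH_OPEN,np.ones((15,15)))
        N,L,S,C=cv2.connectedComponentsWithStats(k); i=L[52,52] or 1+S[1:,4].argmax()
        p=(C[i]+[U-52,V-52])/4-.375; out.append((p,ray("top",[p],.074)[0],S[i,2:].tolist()))
    return out
E
python3 - <<'E'
from h import *
im=cv2.imread("pics/top0.png")
r=refine(im,[(201,218),(220,215.5),(261,247),(311,220)])
for a,b,c in r: print(a.round(1),b.round(4),c)
th=.14; X=np.array([np.cos(th),np.sin(th)]);Y=np.array([-X[1],X[0]])
for k,(tx,ty) in enumerate([(.057,.167),(.057,.101)]): print("origin",r[k][1][:2]-tx*X-ty*Y)
full=lambda p:np.array(p,float)/4-.375+[170,175]
print("origin from rail top front edge",[(p[:2]-.09*X).round(4) for p in ray("top",full([[95,137],[380,101],[665,61]]),.05)])
E
```

```text
[199.5 216.2] [0.5859 0.2624 0.074 ] [77, 87, 4884]
[219.4 213.6] [0.5949 0.1953 0.074 ] [69, 84, 4508]
[260.2 247.1] [0.4825 0.057  0.074 ] [69, 69, 3960]
[311.3 219.6] [ 0.5759 -0.1151  0.074 ] [68, 69, 3852]
origin [0.55272953 0.0891274 ]
origin [0.55252861 0.08728881]
origin from rail top front edge [array([0.5238, 0.2748]), array([0.5559, 0.0305]), array([ 0.5918, -0.215 ])]
```

Request:
drive_tool(
  motion=[
    [[0,0,0,-0.18,3.5],[0,0,0,-0.18,3.5],[0,0,0,-0.09,3.5],[0,0,0,0,3.5]],
  ],
)

```text
clock: 0.6
tool_pos: [0.2188, -0.5316, 0.253]
orientation: [[-0.667, -0.0, 0.745], [-0.745, 0.001, -0.667], [-0.0, -1.0, -0.0]]
contact_force: [0.9, 1.1, -0.2]
grip_width: 0.407
```

Request:
drive_tool(
  motion=[
    [[-4.1,0,-1.5,0,3.5],[-4.1,0,-1.5,0,3.5],[-4.1,0,-1.5,0,3.5],[-4.1,0,-1.5,0,3.5],[-4.1,0,-1.5,0,3.5],[-4.1,0,-1.5,0,3.5],[-4.1,0,-1.5,0,3.5],[-4.1,0,-1.5,0,3.5],[-4.1,0,-1.5,0,3.5],[-4.1,0,-1.5,0,3.5],[-4.1,0,-1.5,0,3.5],[-4.1,0,-1.5,0,3.5],[-4.1,0,-1.5,0,3.5],[0,0,0,0,3.5]],
  ],
)

```text
clock: 2.35
tool_pos: [0.4298, -0.0017, 0.2532]
orientation: [[-0.666, 0.0, 0.746], [-0.746, 0.001, -0.666], [-0.001, -1.0, -0.0]]
contact_force: [-0.6, -2.0, -0.1]
grip_width: 0.406
```

Run:
```python
from h import *
s=arm.read_state(); print(arm.tip_extent,s["tool_pos"],s["joint_positions"],s["grip_width"])
```

```text
0.022 [ 0.4298308  -0.00169232  0.25317415] [-0.02764006  0.50221555 -0.06789648  1.97848847  0.051663    0.66214419
 -0.85629137] 0.40628190112151624
```

Request:
drive_tool(
  motion=[
    [[0,4,0,0,3.5],[0,4,0,0,3.5],[0,4,0,0,3.5],[0,4,0,0,3.5],[0,2,0,0,3.5],[0,2,0,0,3.5],[0,0,0,0,3.5]],
  ],
)

```text
clock: 3.22
tool_pos: [0.4286, -0.005, 0.0526]
orientation: [[-0.669, -0.002, 0.744], [-0.744, -0.001, -0.669], [0.002, -1.0, -0.001]]
contact_force: [-0.2, -0.4, -0.3]
grip_width: 0.409
```

Run:
```python
from h import *
s=arm.read_state(); print(s["tool_pos"].round(4) if hasattr(s["tool_pos"],"round") else s["tool_pos"],s["contact_force"])
im=arm.read_camera("side")[:,:,::-1]
cv2.imwrite("pics/side1.png",cv2.resize(im[130:300,170:360],None,fx=3.5,fy=3.5,interpolation=cv2.INTER_CUBIC))
```

```text
[ 0.4286 -0.005   0.0526] [-0.18889132 -0.43365721 -0.30918956]
```

View pics/side1.png

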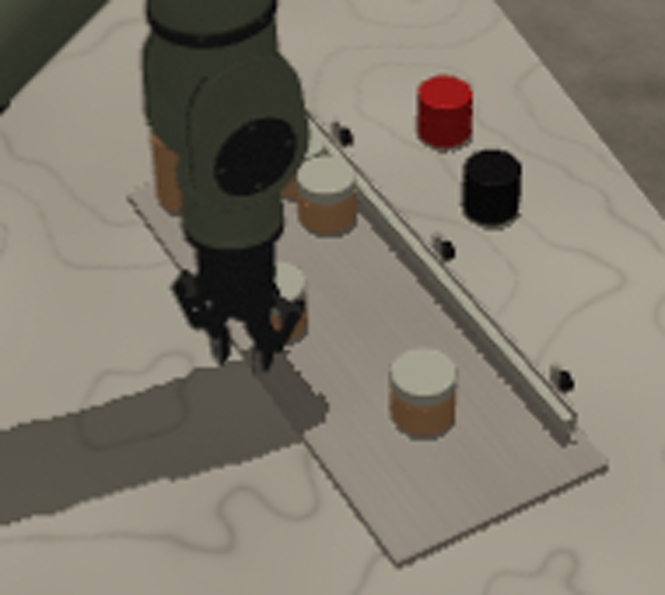

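The crop shows the fingertips at (220,360) and (262,367), low at the tray's near edge and right behind the loose jar at (288,300). Now I close up to it and push.

Request:
drive_tool(
  motion=[
    [[-0.8,0,0,0,3.5],[-0.8,0,0,0,3.5],[-0.8,0,0,0,3.5],[-0.7,0,0,0,3.5],[-0.4,0,0,0,3.5],[-0.3,0,0,0,3.5],[-0.3,0,0,0,3.5],[-0.3,0,0,0,3.5],[-0.3,0,0,0,3.5],[-0.3,0,0.1,0,3.5],[-0.3,0,0.1,0,3.5],[-0.3,0,0.1,0,3.5]],
  ],
)

```text
clock: 4.78
tool_pos: [0.4689, 0.0354, 0.0533]
orientation: [[-0.667, -0.0, 0.745], [-0.745, 0.0, -0.667], [0.0, -1.0, -0.0]]
contact_force: [-0.4, -0.9, 0.1]
grip_width: 0.411
```

Run:
```python
from h import *
im=np.ascontiguousarray(arm.read_camera("top")[:,:,::-1]); s=arm.read_state()
print(s["tool_pos"],s["contact_force"])
cv2.imwrite("pics/top2.png",cv2.resize(im[175:285,170:370],None,fx=4,fy=4,interpolation=cv2.INTER_CUBIC))
```

```text
[0.46923595 0.03565279 0.05331741] [-1.13523048  0.13813252 -0.47836841]
```

View pics/top2.png

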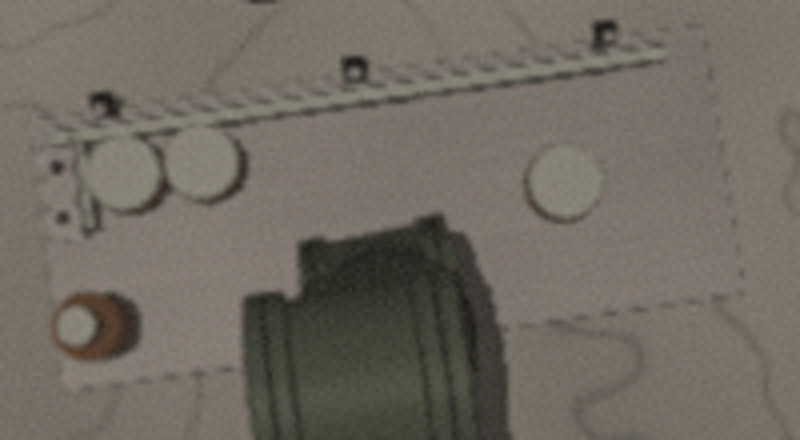

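The hand hides the jar from above, so I'll check with the side camera.

Request:
drive_tool(
  motion=[
    [[-0.6,0,0.25,0,3.5],[-0.6,0,0.25,0,3.5],[-0.6,0,0.25,0,3.5],[-0.6,0,0.25,0,3.5],[-0.6,0,0.25,0,3.5],[-0.6,0,0.25,0,3.5],[-0.6,0,0.25,0,3.5],[-0.6,0,0.25,0,3.5],[-0.6,0,0.25,0,3.5],[-0.6,0,0.25,0,3.5],[-0.6,0,0.25,0,3.5],[-0.6,0,0.25,0,3.5],[-0.6,0,0.25,0,3.5],[-0.6,0,0.25,0,3.5],[-0.4,0,0.2,0,3.5],[0,0,0,0,3.5]],
  ],
)

```text
clock: 6.82
tool_pos: [0.5553, 0.0764, 0.0533]
orientation: [[-0.667, 0.0, 0.745], [-0.745, 0.0, -0.667], [-0.0, -1.0, 0.0]]
contact_force: [-0.1, -1.2, 0.8]
grip_width: 0.409
```

Run:
```python
from h import *
im=np.ascontiguousarray(arm.read_camera("side")[:,:,::-1]); s=arm.read_state()
print(s["tool_pos"],s["contact_force"])
p=proj("side",[[.599,.1266,.074],[.608,.0613,.074],[.59,.192,.074]]);print("targets in crop",(p-[200,130])*4.5)
cv2.imwrite("pics/side2.png",cv2.resize(im[130:260,200:370],None,fx=4.5,fy=4.5,interpolation=cv2.INTER_CUBIC))
```

```text
[0.55510907 0.07627657 0.05328944] [-0.65425927  0.13064908  0.62964171]
targets in crop [[314.35029154 267.67855198]
 [354.01008596 314.93404764]
 [276.38145106 222.41811493]]
```

View pics/side2.png

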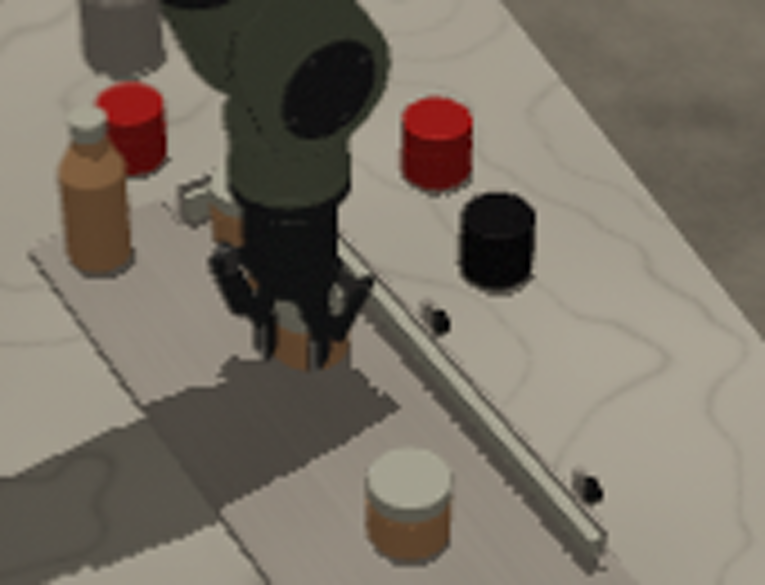

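The jar is cradled between the fingers at about (312,335) in the crop, some 2 cm short of the rail. I'll creep on and watch the force.

Request:
drive_tool(
  motion=[
    [[-0.3,0,0.06,0,3.5],[-0.3,0,0.06,0,3.5],[-0.3,0,0.06,0,3.5],[-0.3,0,0.06,0,3.5],[-0.3,0,0.06,0,3.5],[-0.2,0,0.04,0,3.5],[-0.1,0,0.02,0,3.5],[0,0,0,0,3.5]],
  ],
)

```text
clock: 7.88
tool_pos: [0.5698, 0.0873, 0.0533]
orientation: [[-0.667, 0.0, 0.745], [-0.745, 0.0, -0.667], [-0.0, -1.0, 0.0]]
contact_force: [0.3, -0.2, -0.5]
grip_width: 0.409
```

Request:
drive_tool(
  motion=[
    [[-0.15,0,0,0,3.5],[-0.15,0,0,0,3.5],[-0.1,0,0,0,3.5],[0,0,0,0,3.5]],
  ],
)

```text
clock: 8.38
tool_pos: [0.5724, 0.0903, 0.0533]
orientation: [[-0.667, 0.0, 0.745], [-0.745, 0.0, -0.667], [-0.0, -1.0, 0.0]]
contact_force: [-0.2, 0.1, 0.7]
grip_width: 0.412
```

Request:
drive_tool(
  motion=[
    [[-0.15,0,0.05,0,3.5],[-0.15,0,0.05,0,3.5],[-0.1,0,0,0,3.5],[0,0,0,0,3.5]],
  ],
)

```text
clock: 8.88
tool_pos: [0.5759, 0.0926, 0.0533]
orientation: [[-0.667, 0.0, 0.745], [-0.745, 0.0, -0.667], [-0.0, -1.0, 0.0]]
contact_force: [0.2, -1.0, -0.3]
grip_width: 0.406
```

Run:
```python
from h import *
for i in range(3):
    im=np.ascontiguousarray(arm.read_camera("side")[:,:,::-1]); s=arm.read_state(); print(s["contact_force"].round(2),s["tool_pos"].round(4))
b=np.array([.599,.1266]);a=np.linspace(0,6.28,25)
for z in(.012,.05): 
    p=proj("side",np.c_[b+.033*np.c_[np.cos(a),np.sin(a)],np.full(25,z)]); q=(p-[220,160])*8; print(z,q.min(0).round(),q.max(0).round())
cv2.imwrite("pics/side3.png",cv2.resize(im[160:225,220:310],None,fx=8,fy=8,interpolation=cv2.INTER_CUBIC))
```

```text
[ 0.65 -0.13 -0.06] [0.5759 0.0926 0.0533]
[ 0.5  -0.03 -0.  ] [0.5759 0.0926 0.0533]
[1.18 0.61 0.26] [0.5758 0.0926 0.0533]
0.012 [330. 287.] [468. 381.]
0.05 [329. 228.] [469. 322.]
```

View pics/side3.png

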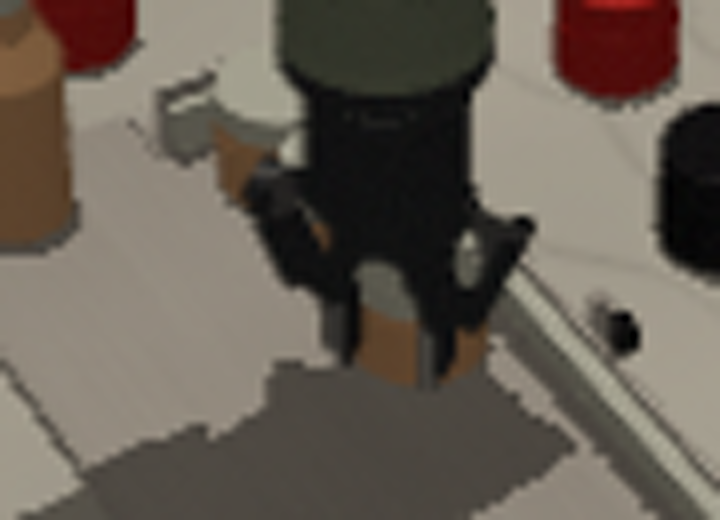

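The jar (body right edge 490, base 383 in the crop) is close to the rail and still a little short of its neighbour. I'll go on in small steps.

Request:
drive_tool(
  motion=[
    [[-0.15,0,0,0,3.5],[-0.15,0,0,0,3.5],[0,0,0,0,3.5]],
  ],
)

```text
clock: 9.4
tool_pos: [0.5779, 0.0949, 0.0533]
orientation: [[-0.667, 0.0, 0.745], [-0.745, 0.0, -0.667], [-0.0, -1.0, -0.0]]
contact_force: [0.5, -0.3, 0.5]
grip_width: 0.408
```

Request:
drive_tool(
  motion=[
    [[-0.15,0,-0.1,0,3.5],[-0.15,0,-0.1,0,3.5],[0,0,0,0,3.5]],
  ],
)

```text
clock: 9.78
tool_pos: [0.578, 0.0981, 0.0533]
orientation: [[-0.667, -0.001, 0.745], [-0.745, -0.001, -0.667], [0.001, -1.0, -0.0]]
contact_force: [-3.2, -3.7, 3.0]
grip_width: 0.411
```

```bash
cat >> h.py <<'E'
def force(n=4):
    F=[]
    for i in range(n):
        arm.read_camera("side"); F.append(arm.read_state()["contact_force"])
    print("F",np.mean(F,0).round(2),"tcp",np.round(arm.read_state()["tool_pos"],4),arm.read_state()["clock"])
E
python3 -c "
from h import *
force()"
```

```text
F [-3.22 -3.8   2.65] tcp [0.578  0.0981 0.0533] 9.975
```

Request:
drive_tool(
  motion=[
    [[-0.1,0,-0.1,0,3.5],[0,0,0,0,3.5]],
  ],
)

```text
clock: 10.22
tool_pos: [0.5777, 0.099, 0.0532]
orientation: [[-0.667, -0.001, 0.745], [-0.745, -0.001, -0.667], [0.002, -1.0, -0.0]]
contact_force: [-4.1, -5.4, 3.7]
grip_width: 0.413
```

```bash
python3 -c "
from h import *
force()"
```

```text
F [-5.33 -6.36  3.18] tcp [0.5777 0.099  0.0532] 10.425
```

Both reactions are present and the tool has stalled, so the jar sits in the corner between rail and neighbour. I back off, lift and go round behind the second loose jar.

Request:
drive_tool(
  motion=[
    [[0.3,0,0.1,0,3.5],[1.2,0,0,0,3.5],[2.7,0,0,0,3.5],[3,-1,0,0,3.5],[0,-4,0,0,3.5],[0,-4,0,0,3.5],[0,-2,0,0,3.5],[3.6,0,3.2,0,3.5],[3.6,0,3.2,0,3.5],[3.6,0,3.2,0,3.5],[3.6,0,3.2,0,3.5],[3,0,3,0,3.5],[0,0,0,-0.1,3.5],[0,0,0,-0.1,3.5],[0,0,0,0,3.5]],
  ],
)

```text
clock: 12.3
tool_pos: [0.5322, -0.1898, 0.1632]
orientation: [[-0.506, 0.0, 0.862], [-0.862, 0.0, -0.506], [-0.0, -1.0, -0.0]]
contact_force: [-0.7, 0.7, 0.2]
grip_width: 0.412
```

Run:
```python
from h import *
im=np.ascontiguousarray(arm.read_camera("top")[:,:,::-1])
cv2.imwrite("pics/top3.png",cv2.resize(im[175:285,170:370],None,fx=4,fy=4,interpolation=cv2.INTER_CUBIC))
for a,b,c in refine(im,[(220,215),(238.5,213),(311,220)]): print(a.round(1),b.round(4),c)
```

```text
[219.5 213.8] [0.5943 0.195  0.074 ] [69, 86, 4512]
[239.6 210.4] [0.6062 0.1273 0.074 ] [69, 84, 4605]
[311.1 219.5] [ 0.5763 -0.1145  0.074 ] [70, 68, 3902]
```

View pics/top3.png

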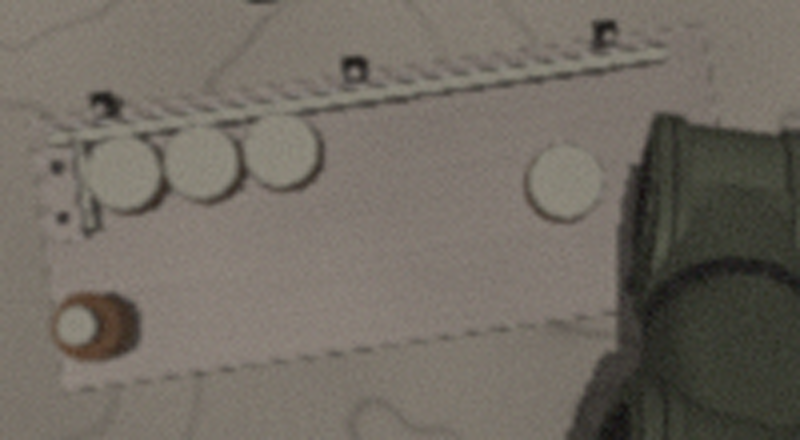

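The third jar is now in line, with lid centres at crop (126,174), (203,163) and (282,151). The last one is untouched at (565,182). I descend behind it and push.

Request:
drive_tool(
  motion=[
    [[0,3,0,0,3.5],[0,3,0,0,3.5],[0,3,0,0,3.5],[0,2,0,0,3.5],[0,0,0,0,3.5],[-0.8,0,0,0,3.5],[-1,0,0,0,3.5],[-1,0,0,0,3.5],[-0.8,0,0,0,3.5],[-0.4,0,0,0,3.5],[-0.3,0,0,0,3.5],[-0.3,0,0,0,3.5],[-0.3,0,0,0,3.5],[-0.3,0,0,0,3.5],[-0.3,0,0,0,3.5],[0,0,0,0,3.5]],
  ],
)

```text
clock: 14.35
tool_pos: [0.5605, -0.1419, 0.0533]
orientation: [[-0.505, -0.0, 0.863], [-0.863, 0.0, -0.505], [-0.0, -1.0, -0.0]]
contact_force: [-0.2, 0.2, 0.3]
grip_width: 0.409
```

Request:
drive_tool(
  motion=[
    [[-0.4,0,-0.12,0,3.5],[-0.6,0,-0.2,0,3.5],[-0.6,0,-0.22,0,3.5],[-0.6,0,-0.22,0,3.5],[-0.6,0,-0.22,0,3.5],[-0.6,0,-0.22,0,3.5],[-0.6,0,-0.22,0,3.5],[-0.6,0,-0.22,0,3.5],[-0.6,0,-0.22,0,3.5],[-0.6,0,-0.22,0,3.5],[-0.6,0,-0.22,0,3.5],[-0.6,0,-0.22,0,3.5],[-0.6,0,-0.22,0,3.5],[-0.6,0,-0.22,0,3.5],[-0.6,0,-0.22,0,3.5],[-0.6,0,-0.22,0,3.5],[-0.6,0,-0.22,0,3.5],[-0.6,0,-0.22,0,3.5],[0,0,0,0,3.5]],
  ],
)

```text
clock: 16.73
tool_pos: [0.581, -0.0305, 0.0533]
orientation: [[-0.505, 0.0, 0.863], [-0.863, 0.001, -0.505], [-0.001, -1.0, -0.0]]
contact_force: [1.0, 1.2, 0.3]
grip_width: 0.412
```

Run:
```python
from h import *
im=np.ascontiguousarray(arm.read_camera("side")[:,:,::-1]); s=arm.read_state()
print(s["tool_pos"],s["contact_force"],s["clock"])
cv2.imwrite("pics/side4.png",cv2.resize(im[160:240,220:330],None,fx=7,fy=7,interpolation=cv2.INTER_CUBIC))
```

```text
[ 0.58094238 -0.03093702  0.05329828] [ 0.01350574 -0.19961475 -0.53213446] 16.775
```

View pics/side4.png

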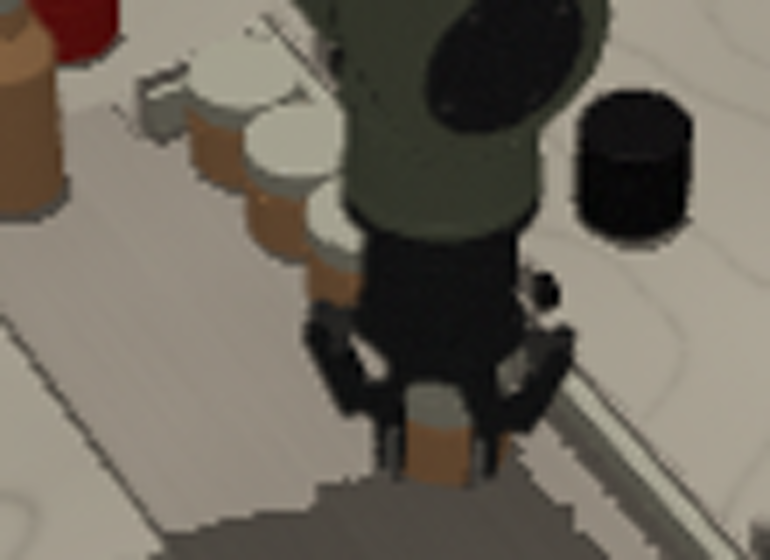

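The last jar is centred in the cradle at crop (440,440), nearing the rail about 5 cm short of its place. I continue.

Request:
drive_tool(
  motion=[
    [[-0.4,0,-0.1,0,3.5],[-0.4,0,-0.1,0,3.5],[-0.4,0,-0.1,0,3.5],[-0.4,0,-0.1,0,3.5],[-0.4,0,-0.1,0,3.5],[-0.4,0,-0.1,0,3.5],[-0.4,0,-0.1,0,3.5],[-0.4,0,-0.1,0,3.5],[-0.4,0,-0.1,0,3.5],[0,0,0,0,3.5]],
  ],
)

```text
clock: 18.02
tool_pos: [0.5914, 0.0049, 0.0533]
orientation: [[-0.505, 0.0, 0.863], [-0.863, 0.0, -0.505], [-0.0, -1.0, -0.0]]
contact_force: [-0.2, 0.0, -0.3]
grip_width: 0.409
```

```bash
python3 -c "
from h import *
force(3)"
```

```text
F [ 0.02  0.57 -0.17] tcp [0.5913 0.0044 0.0533] 18.175
```

Request:
drive_tool(
  motion=[
    [[-0.3,0,-0.1,0,3.5],[-0.3,0,-0.1,0,3.5],[-0.3,0,-0.12,0,3.5],[-0.3,0,-0.15,0,3.5],[-0.2,0,-0.1,0,3.5],[0,0,0,0,3.5]],
  ],
)

```text
clock: 18.92
tool_pos: [0.5935, 0.0196, 0.0533]
orientation: [[-0.505, 0.0, 0.863], [-0.863, 0.0, -0.505], [-0.0, -1.0, -0.0]]
contact_force: [-0.2, -0.9, -0.4]
grip_width: 0.412
```

```bash
python3 -c "
from h import *
force(3)"
```

```text
F [ 0.07 -0.53 -0.08] tcp [0.5935 0.0194 0.0533] 19.075
```

Request:
drive_tool(
  motion=[
    [[-0.2,0,-0.05,0,3.5],[-0.2,0,-0.05,0,3.5],[-0.2,0,-0.05,0,3.5],[0,0,0,0,3.5]],
  ],
)

```text
clock: 19.58
tool_pos: [0.5946, 0.0243, 0.0532]
orientation: [[-0.506, -0.002, 0.862], [-0.862, -0.001, -0.506], [0.002, -1.0, -0.001]]
contact_force: [-4.6, -6.8, 2.8]
grip_width: 0.411
```

```bash
python3 -c "
from h import *
force(3)"
```

```text
F [-5.42 -6.69  2.12] tcp [0.5946 0.0243 0.0532] 19.725
```

Request:
drive_tool(
  motion=[
    [[-0.1,0,-0.2,0,3.5],[0,0,0,0,3.5]],
  ],
)

```text
clock: 19.98
tool_pos: [0.5938, 0.0272, 0.0533]
orientation: [[-0.505, -0.0, 0.863], [-0.863, -0.0, -0.505], [0.0, -1.0, -0.0]]
contact_force: [-2.4, -3.3, 0.6]
grip_width: 0.41
```

Run:
```python
from h import *
force(3)
im=np.ascontiguousarray(arm.read_camera("side")[:,:,::-1])
cv2.imwrite("pics/side5.png",cv2.resize(im[160:225,230:320],None,fx=8,fy=8,interpolation=cv2.INTER_CUBIC))
```

```text
F [-1.98 -2.51 -0.16] tcp [0.5939 0.0271 0.0532] 20.125
```

View pics/side5.png

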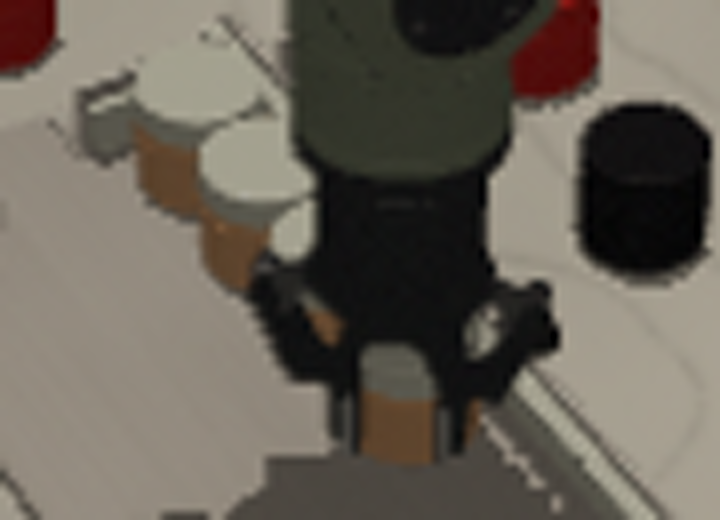

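The jar slid on with less force, so it was only pressing on the rail. I continue along the rail.

Request:
drive_tool(
  motion=[
    [[-0.12,0,-0.13,0,3.5],[-0.12,0,-0.13,0,3.5],[0,0,0,0,3.5]],
  ],
)

```text
clock: 20.55
tool_pos: [0.5931, 0.0309, 0.0533]
orientation: [[-0.505, 0.0, 0.863], [-0.863, 0.0, -0.505], [-0.001, -1.0, 0.0]]
contact_force: [0.5, -1.4, -0.4]
grip_width: 0.412
```

Request:
drive_tool(
  motion=[
    [[-0.12,0,-0.12,0,3.5],[0,0,0,0,3.5]],
  ],
)

```text
clock: 20.8
tool_pos: [0.5926, 0.032, 0.0533]
orientation: [[-0.506, 0.0, 0.863], [-0.863, -0.0, -0.506], [0.0, -1.0, 0.0]]
contact_force: [0.9, -4.3, -1.6]
grip_width: 0.407
```

```bash
python3 -c "
from h import *
force(3)"
```

```text
F [-0.02 -3.85 -0.72] tcp [0.5926 0.0321 0.0533] 20.95
```

Request:
drive_tool(
  motion=[
    [[-0.1,0,-0.08,0,3.5],[-0.1,0,0.1,0,3.5],[-0.1,0,0.1,0,3.5],[0,0,0,0,3.5]],
  ],
)

```text
clock: 21.45
tool_pos: [0.5936, 0.0327, 0.0531]
orientation: [[-0.506, -0.004, 0.862], [-0.862, -0.002, -0.506], [0.004, -1.0, -0.002]]
contact_force: [-10.1, -11.2, 6.6]
grip_width: 0.41
```

```bash
python3 -c "
from h import *
force(3)"
```

```text
F [-10.12 -10.21   5.96] tcp [0.5936 0.0327 0.0531] 21.6
```

Both reactions are now about 10 N, so the jar is seated in the corner. I back off straight and clear, then check.

Request:
drive_tool(
  motion=[
    [[0.3,0,0,0,3.5],[0.5,0,0,0,3.5],[1.5,0,0,0,3.5],[2.7,0,0,0,3.5],[3,-1,0,0,3.5],[0,-4,0,0,3.5],[0,-4,0,0,3.5],[0,-4,0,0,3.5],[4,-2,1,0,3.5],[4,0,1,0,3.5],[4,0,1,0,3.5],[4,0,1,0,3.5],[4,0,1,0,3.5],[0,0,0,0,3.5]],
  ],
)

```text
clock: 23.35
tool_pos: [0.4948, -0.2362, 0.2032]
orientation: [[-0.51, -0.001, 0.86], [-0.86, -0.001, -0.51], [0.001, -1.0, 0.0]]
contact_force: [-0.3, 1.1, -0.2]
grip_width: 0.409
```

Run:
```python
from h import *
t=np.mean([arm.read_camera("top") for _ in range(6)],0)[:,:,::-1]; s=np.mean([arm.read_camera("side") for _ in range(6)],0)[:,:,::-1]
t=np.ascontiguousarray(t).round().astype(np.uint8);s=np.ascontiguousarray(s).round().astype(np.uint8)
a=cv2.resize(t[190:265,180:290],None,fx=7,fy=7,interpolation=cv2.INTER_CUBIC)
b=cv2.resize(s[150:235,215:325],None,fx=6,fy=6,interpolation=cv2.INTER_CUBIC)
c=cv2.resize(t[195:235,185:280],None,fx=8,fy=8,interpolation=cv2.INTER_CUBIC)[:260]
b=cv2.resize(s[158:213,225:339],None,fx=6.666,fy=6.666,interpolation=cv2.INTER_CUBIC)[:340]
w=min(b.shape[1],c.shape[1]); cv2.imwrite("pics/end.png",np.vstack([c[:,:w],b[:,:w]]))
cv2.imwrite("pics/topend.png",t)
for p,q,k in refine(t,[(201,218),(220,215),(239.5,213),(259,210)]): print(p.round(2),q.round(4),k)
print(arm.read_state()["tool_pos"],arm.read_state()["clock"])
```

```text
[199.34 216.84] [0.5837 0.2631 0.074 ] [75, 84, 4678]
[219.09 213.78] [0.5944 0.1964 0.074 ] [71, 85, 4580]
[238.77 210.34] [0.6063 0.13   0.074 ] [72, 85, 4734]
[257.98 207.46] [0.6163 0.0651 0.074 ] [74, 85, 4735]
[ 0.49675447 -0.23256873  0.20327745] 23.95
```

View pics/end.png

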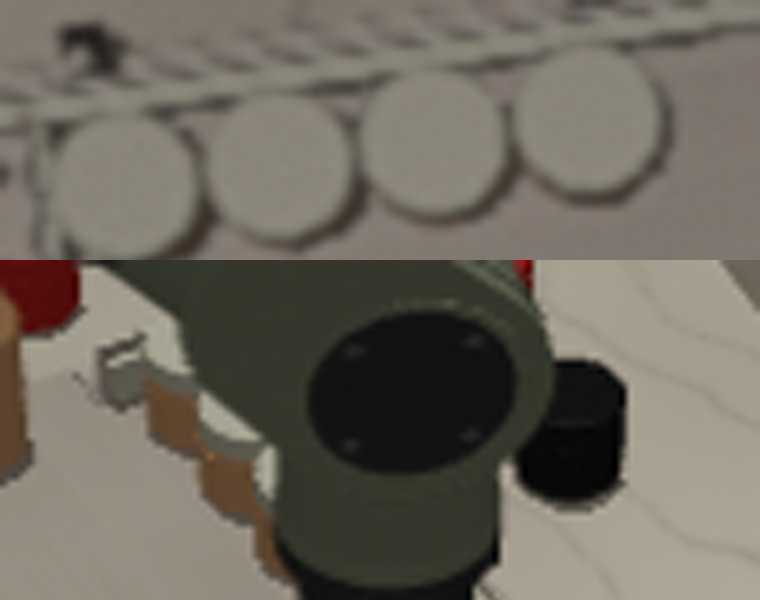

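Upper part of the picture: four lids at (127,187), (281,168), (435,145) and (588,124), evenly spaced at 155 px (about 66 mm), in one line against the rail, with the first at the stop. The lower part (side view) is mostly hidden by the arm, but the bottle and black look-alike look undisturbed.

```bash
python3 -c "
from bench import arm
print(arm.read_state()['contact_force'],arm.read_state()['clock']);print(arm.hand_in())"
```

```text
[ 0.11600874 -0.32361114  0.56225703] 23.95
the job is handed in; nothing more can be done
None
```

I pushed both loose jars low, with the two fingertips about 35 mm apart, along the tray and against the guide rail and the neighbouring jar. I then backed the hand off and handed the job in at 24 s. The reading at seating was about 9 N for the first jar, and about 15 N sideways plus 6 N vertical for the second.

**Last checks (top view):** the four lids stand in one line along the rail, evenly spaced at about 66 mm by eye, with the first jar still at the stop. The bottle and the black look-alike look undisturbed in the closing pictures. The hand ended 0.2 m up with no contact force.

**Doubts:**
- **Spacing:** the automatic lid measurement gave 67.5, 67.5 and 65.7 mm. It was biased by the white rail, so gaps under about 1 mm can't be ruled out.
- **Last jar:** it stuck once on the rail about 8 mm short of its place. I eased it and slid it on until it pressed on both the rail and its neighbour.
- **Side view:** the arm hid most of the row in the final side picture, so contact was confirmed only from above and by force.
- **Cup and tub:** I did not check these in the closing pictures. The hand stayed well above or away from them throughout.

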